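# Click the microscope light source's filter lever to its third stop

## Robot

A 6-joint arm with a two-finger parallel gripper is mounted at the origin on the work surface. World frame = base frame: x ahead of the robot, y to its left, z up, the work surface at z = 0. Lengths are in m, angles in rad, forces in N, time in s.
With the tool pointing down it reaches from about 0.25 to 0.8 m from the base axis. Payload 3.9 kg.
Tool frame: the origin (TCP) lies between the finger pads; the fingertips stand 8 mm ahead of it and the grasp point (between the pads) lies 11 mm behind it; z points along the fingers, y is the line along which they close (so a half turn about z gives the same grasp; the last joint's range is limited). The gripper opens to 85 mm and grips with 20 to 120 N. Pads are 22 mm wide; open, the fingers measure 114 mm over their backs; the gripper's body (76 mm by 85 mm) begins 54 mm behind the grasp point. The pads swing forward as they close: fully open they stand 13 mm farther back than shut.
Start: joints at [1.103, 0.26, -0.138, 1.173, 0, 1.571], TCP at [0.237, 0.469, 0.239] pointing down, gripper open.
Joint ranges: [-2.78, 2.78], [-0.83, 1.72], [-1.28, 1.37], [-1.9, 2.12], [-1.57, 1.48], [-3.14, 3.14]. Speed limits (rad/s): [2.57, 2.57, 3.14, 3.14, 3.14, 3.14].

## Interface

Orientations are given as [roll, pitch, yaw] about the fixed x, y, z axes, in that order (R = Rz(yaw) Ry(pitch) Rx(roll)).
In Python, from rig import ctrl gives the robot as it stands. The module is installed in compiled form; this text tells all that it offers.
- The arm moves only by the tool send_rows, never from a script. Its argument "moves" is a list of rows, each a list of 7 numbers: the shift along the tool's x, y, z in cm, then the turn, a rotation vector about the tool's x, y, z in rad, then the finger opening in cm, from 0 to 8.54. A call has 1 to 5 rows; each row shifts and turns the commanded pose from where the row before left it, along the tool's axes as they then stand; what a row does not reach is not made up. A row lasts 1/12 s, in which the tool goes at most 41.7 mm and 7.16 degrees, less where a joint would pass 70% of its speed; a pose out of reach is approached as far as the arm can. A call with a gripper value outside its range is refused whole. The fingers move at their own pace and stop on an object; "grip_force" is the grip in N (left out, the last holds). Time passes only in rows, so rows that do not move let the fingers close. It gives the time, the measured TCP pose, the force, the opening and the grip force at its end, in the units of the state.
- ctrl.sense(): the state, without advancing time (a new reading comes with each control period).
- ctrl.grab_frame(name): name is "scene" or "side" or "wrist"; returns the picture (384x512x3 uint8, red, green, blue); there is no depth.
- ctrl.get_calibration(name): a dict with "fx", "fy", "cx", "cy" (pixels), "k1" (the pictures are not rectified: a ray, as slopes to the right and down, at radius r is drawn at 1 + k1 r^2 times it, then the intrinsics apply), "R" (3x3) and "t" (3): a world point X has camera coordinates R X + t; the wrist camera has in their place "tool_from_camera" (4x4, takes a point from camera to tool coordinates, whose origin is the TCP and whose axes are the flange's). Camera axes: x right, y down, z forward; pixel columns grow to the right and rows downward; lengths in m; the calibration is good to about 2 mm. A picture is of the moment at which its call begins: read the wrist's pose just before it. get_calibration takes no time and is no camera call.
- ctrl.job_done(): hands the job in; it is judged then, once.
The state is a dict: "clock": time; "q": joint angles; "joint_vel": joint speeds; "joint_torque": joint torques, N m; "tool_pos": TCP position; "tool_rot": TCP orientation; "force": force on the tool from outside, world axes, zero at the start; "ft_torque": the same for the moment, N m; "grip_width": finger opening in m; "grip_force": force on a finger pad.
Only numpy, scipy, OpenCV 4.12 (cv2) and the standard library are available. Lean on these libraries where they do the work, as an engineer would, in place of code of your own. Each camera call takes 0.05 s, during which the arm holds its last target. There are 200 camera calls.

## Task

The filter lever on top of the white microscope light source is parked at its free end. With a fingertip or the outside of the fingers, gently push its thumb paddle along the track, counting the clicks by feel, and leave it settled in the third click stop (the one with the green dot) without ever running past it, then back off. Only push the lever, never pinch it between the fingers, and leave the spare filter, the two jars and the slide tray where they stand.

Things in the scene. Friction and masses are not known exactly. Their poses are not given: they have to be found in the camera images.
- light_source: White case, 200 (x) x 260 (y) x 90 mm high, fixed to the bench; origin under its centre, x pointing away from its front face (lamp port, dimmer), y along the lever's track, z up. Flat top at 90 mm. The track (black slot) runs along y on the top at x = -10 mm; to its +x side an aluminium strip with five 3 mm high click ridges (x = 23 to 45 mm), then a row of five index dots.
- filter_lever (a joint): Lever travel in m along the case's +y: 0 parked, 0.096 far end. Starts anywhere in 0 to 0.022, where it slides freely (1 N). Then a spring roller climbs ridges with crests at 0.030, 0.044, 0.058, 0.072, 0.086 (5 to 6 N each) and the lever snaps ahead by itself, about 5 mm, into the notch behind: click stops 1 to 5 at 0.037, 0.051, 0.065, 0.079, 0.093, where it stays. Third stop: 0.065.
- lever_back: Red half of the lever's thumb paddle, on the parked (-y) side: 26 (x) x 7 (y) x 34 mm high, 96 to 130 mm above the bench. Origin at the centre of its outer face, the face to push; axes as the case's: push along +y. Moves with the lever. A bridge 107 to 111 mm above the bench joins the paddle on its +x side to the click roller and a thin red pointer over the dots.
- lever_front: Black half of the same paddle, same size, facing the far end (+y). Origin at the centre of its outer face, 14 mm beyond that of lever_back. Touching both halves at once with the fingers counts as pinching.
- third_dot (a point): The green index dot beside the third click stop, 11 mm across, flat on the case's top, 68 mm to the +x side of the track; the other four dots are 7 mm and black, 14 mm apart along y. The lever's pointer stands over it at the third stop.
- spare_filter: Loose green glass filter disc, 40 mm across, 8 mm thick, lying on the case's top in front of the track. Origin under its centre. Bystander.
- teal_jar: Loose sample jar with white lid, blue-green, 60 mm across, 75 mm high, on the bench beyond the case's +y side. Origin under its centre. Bystander.
- red_jar: Loose sample jar with white lid, red, 60 mm across, 75 mm high, beside the other jar. Origin under its centre. Bystander.
- slide_tray: Loose white tray with green and yellow slides, 75 x 90 x 22 mm, on the bench beyond the case's -y side. Origin under its centre. Bystander.

How it is judged:
By the outcome, as a careful person would: the job done as asked, in the order asked, and still so for the second after the job is handed in, with the robot touching nothing.
It also fails if it takes over 54 s, if anything falls off the work surface, if the arm or the gripper's body presses on something with over 40 N, if the wrist force passes 120 N, or if a joint passes its speed limit or range.

## Working session

There is one attempt and no reset: what is moved stays moved. The work goes in short steps, Python scripts to look and compute and a tool call to move; the robot and the scene stay as the last step left them, time stands still between calls to the robot, and variables do not carry over. Pictures are saved under pics/ and viewed, at most 10 in all, crops included, and the job is handed in when it is done.

Besides the shell and the picture viewer there is one more tool, called after ">>>" by a JSON object that holds its "api" and its "payload", one argument or row to a line. send_rows: Moves the arm, as the interface text tells. Its arguments: {"type":"object","properties":{"moves":{"type":"array","items":{"type":"array","items":{"type":"number"}}},"grip_force":{"type":"number"}},"required":["moves"]}

```bash
mkdir -p pics
python3 - <<'E'
from rig import ctrl
import cv2
s=ctrl.sense();print({k:s[k] for k in('clock','tool_pos','tool_rot','force','grip_width')})
for n in('scene','side'):
    cv2.imwrite(f'pics/{n}0.png',ctrl.grab_frame(n)[:,:,::-1])
    c=ctrl.get_calibration(n);print(n,c)
print(ctrl.get_calibration('wrist'))
E
```

```text
{'clock': 0.0, 'tool_pos': array([0.23644184, 0.46798564, 0.2384492 ]), 'tool_rot': array([-3.13962116e+00,  4.57535174e-05,  2.67382671e+00]), 'force': array([ 0.01876721, -0.31371259, -0.03429933]), 'grip_width': 0.08526541090750794}
scene {'fx': 463.2007302999513, 'fy': 463.2007302999513, 'cx': 257.3438874592221, 'cy': 189.18017622233512, 'k1': 0.06319816624036947, 'R': array([[-0.41986759,  0.90744138,  0.0161662 ],
       [ 0.61341935,  0.29686322, -0.73183942],
       [-0.66890053, -0.29735899, -0.68128534]]), 't': array([ 0.19483978, -0.29143972,  1.43859348])}
side {'fx': 479.3663795060968, 'fy': 479.3663795060968, 'cx': 253.307422720041, 'cy': 186.71390317328544, 'k1': 0.05863079694015162, 'R': array([[-0.97675367, -0.21343436,  0.01995097],
       [-0.1449416 ,  0.58898894, -0.79503708],
       [ 0.15793733, -0.77944711, -0.60623263]]), 't': array([0.57551748, 0.12861106, 1.01261533])}
{'fx': 297.49446204792986, 'fy': 297.49446204792986, 'cx': 256.8111918404079, 'cy': 189.88899389335947, 'k1': -0.07643603689747316, 'tool_from_camera': array([[-7.15315933e-04, -9.45417411e-01, -3.25861025e-01,
         8.34909399e-02],
       [ 9.99999155e-01, -1.03012597e-03,  7.93539827e-04,
         8.31068934e-05],
       [-1.08590427e-03, -3.25860182e-01,  9.45417348e-01,
        -1.34211918e-01],
       [ 0.00000000e+00,  0.00000000e+00,  0.00000000e+00,
         1.00000000e+00]])}
```

View pics/scene0.png

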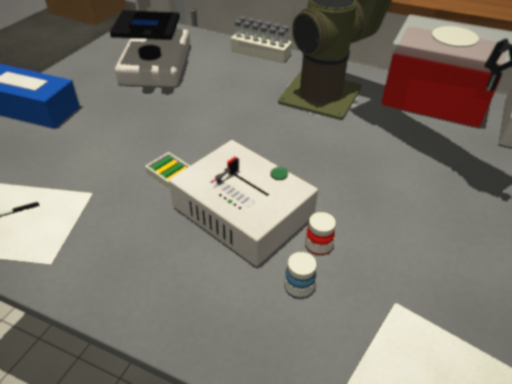

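View pics/side0.png

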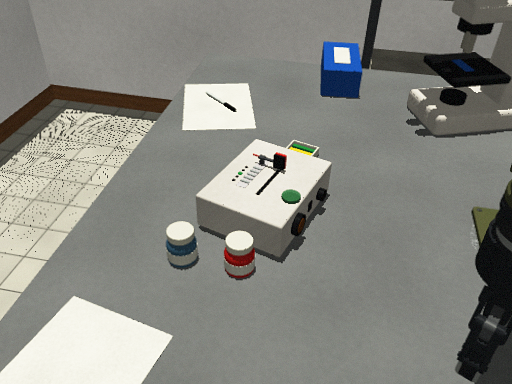

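The case lies mid-bench: scene corners are near (232,143), (316,188), (260,242) and (172,183), and the red paddle is at (233,165). In the side view the paddle is at (280,160). I'll enlarge both.

Run:
```python
import cv2,numpy as np
a=cv2.imread('pics/scene0.png')[130:270,150:350];b=cv2.imread('pics/side0.png')[130:270,150:350]
f=lambda i:cv2.resize(i,None,fx=4,fy=4,interpolation=cv2.INTER_CUBIC)
cv2.imwrite('pics/zs.png',f(a));cv2.imwrite('pics/zd.png',f(b))
```

```text
(no output)
```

View pics/zs.png

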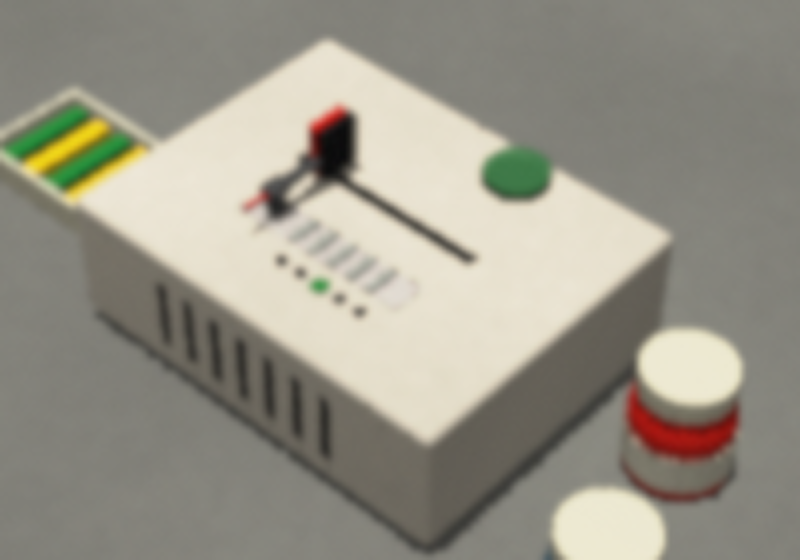

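View pics/zd.png

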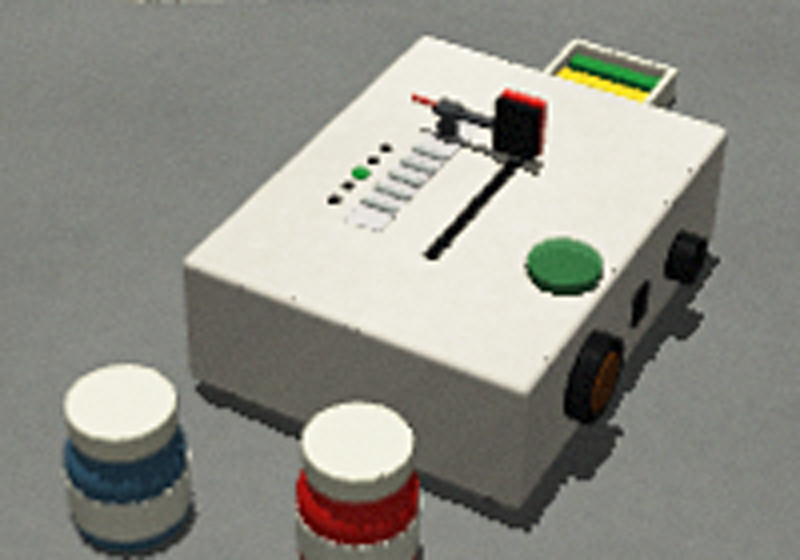

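The lever sits near its parked end. In scene zoom the front face is about (327–355, 112–180), and in side zoom about (495–530, 92–158). The green dot is at (319,286) and (360,173). Next I fit the pose.

```bash
cat > h.py <<'E'
import numpy as np,cv2
from rig import ctrl
def proj(c,P):
    d=np.array([c['k1'],0,0,0,0]);K=np.array([[c['fx'],0,c['cx']],[0,c['fy'],c['cy']],[0,0,1]])
    return cv2.projectPoints(np.array(P,float),cv2.Rodrigues(np.array(c['R']))[0],np.array(c['t']),K,d)[0][:,0]
def L2W(p,L):
    c,s=np.cos(p[2]),np.sin(p[2]);L=np.array(L,float)
    return np.c_[p[0]+c*L[:,0]-s*L[:,1],p[1]+s*L[:,0]+c*L[:,1],L[:,2]]
E
python3 - <<'E'
from h import *
from scipy.optimize import least_squares
C=[ctrl.get_calibration(n) for n in('scene','side')]
Z=[np.array(v,float)/4+[150,130]-.4 for v in(
 [(328,38),(672,238),(430,445),(78,205),(319,286),(516,185),(355,112),(355,165),(327,180),(472,260)],
 [(725,128),(525,395),(187,265),(425,37),(360,173),(564,272),(530,100),(530,158),(495,150),(432,257)])]
def loc(p):
    a,b=.1,.13
    return [(-a,-b,.09),(-a,b,.09),(a,b,.09),(a,-b,.09),(.058,p[3],.09),(p[5],p[6],.094),(-.023,p[4],.13),(-.023,p[4],.096),(.003,p[4],.096),(-.01,p[7],.09)]
def res(p):
    W=L2W(p,loc(p)); r=[]
    for k in(0,1): r.append(proj(C[k],W+[*p[8:10],0] if k else W)-Z[k])
    return np.r_[np.ravel(r),p[8]*300,p[9]*300]
r=least_squares(res,[.5,.1,0,0,-.05,-.06,.05,.05,0,0]);print(np.round(r.x,4));print(np.round(r.fun[:-2].reshape(2,-1,2),1).tolist())
p=r.x;print('world dot, paddle back centre, filter',L2W(p,[(.058,p[3],.09),(-.01,p[4]-.014,.113),(p[5],p[6],.09)]))
print('lever est',p[4]-.007-p[3]+.065,np.degrees(p[2]))
E
```

```text
[ 5.607e-01  8.900e-03 -2.882e-01  1.500e-02 -3.480e-02 -7.450e-02
  4.060e-02  6.060e-02 -5.000e-04 -2.400e-03]
[[[-0.2, -0.0], [1.6, -0.6], [0.5, 0.5], [-1.7, -0.9], [-0.1, 0.3], [0.9, -1.4], [-0.1, 0.3], [0.1, -1.0], [-1.1, 1.0], [-0.3, 0.3]], [[0.9, -0.2], [0.6, -0.4], [-2.1, -0.8], [-1.0, -0.9], [0.3, 0.1], [-1.0, -0.8], [2.0, 2.7], [1.1, 1.1], [-0.7, -0.3], [-0.3, -0.2]]]
world dot, paddle back centre, filter [[ 0.62059421  0.00676738  0.09      ]
 [ 0.53727294 -0.03504527  0.113     ]
 [ 0.50088222  0.06898004  0.09      ]]
lever est 0.008229063198438552 -16.513158376663615
```

Fit is consistent: case centre (0.561, 0.009), yaw −16.5°, lever ≈0.008. I turn the tool so its y lies along the track, close the fingers and travel high.

>>> {"api": "send_rows", "payload": {
  "moves": [
    [0,0,0,0,0,-0.09,0],
    [0,0,0,0,0,-0.09,0],
    [-2.5,-2.5,0,0,0,0,0],
    [-2.5,-2.5,0,0,0,0,0],
    [-2.5,-2.5,0,0,0,0,0]
  ],
  "grip_force": 20
}}

```text
clock: 0.52
tool_pos: [0.2873, 0.3743, 0.2386]
tool_rot: [-3.14, -0.0, 2.856]
force: [1.0, -0.3, -0.7]
grip_width: 0.0255
grip_force: 0.0
```

>>> {"api": "send_rows", "payload": {
  "moves": [
    [-2.5,-2.5,0,0,0,0,0],
    [-2.5,-2.5,0,0,0,0,0],
    [-2.5,-2.5,0,0,0,0,0],
    [-2.5,-2.5,0,0,0,0,0],
    [-2.5,-2.5,0,0,0,0,0]
  ]
}}

```text
clock: 0.93
tool_pos: [0.3719, 0.2183, 0.239]
tool_rot: [-3.141, -0.0, 2.854]
force: [0.2, -0.0, 0.2]
grip_width: 0.0002
grip_force: 0.0
```

>>> {"api": "send_rows", "payload": {
  "moves": [
    [-2.5,-2.5,0,0,0,0,0],
    [-2.5,-2.5,0,0,0,0,0],
    [-2.5,-2.5,0,0,0,0,0],
    [-2.5,-2.5,0,0,0,0,0],
    [0,0,0,0,0,0,0]
  ]
}}

```text
clock: 1.35
tool_pos: [0.4416, 0.0911, 0.239]
tool_rot: [-3.139, 0.002, 2.847]
force: [1.4, 0.3, -1.0]
grip_width: -0.0
grip_force: 0.0
```

>>> {"api": "send_rows", "payload": {
  "moves": [
    [-2.5,-2.65,0,0,0,0,0],
    [-2.5,-2.65,0,0,0,0,0],
    [-2.5,-2.65,0,0,0,0,0],
    [-2.5,-2.65,0,0,0,0,0],
    [-2.5,-2.65,0,0,0,0,0]
  ]
}}

```text
clock: 1.77
tool_pos: [0.5217, -0.0679, 0.239]
tool_rot: [3.141, -0.001, 2.854]
force: [0.2, 0.8, 0.2]
grip_width: -0.0002
grip_force: 0.0
```

>>> {"api": "send_rows", "payload": {
  "moves": [
    [0,0,0,0,0,0,0],
    [0,0,0,0,0,0,0]
  ]
}}

```text
clock: 1.93
tool_pos: [0.5217, -0.0679, 0.2385]
tool_rot: [3.141, -0.001, 2.851]
force: [-0.3, 1.1, 0.2]
grip_width: -0.0002
grip_force: 0.0
```

Run:
```python
from h import *
from scipy.spatial.transform import Rotation as R
s=ctrl.sense();print(s['tool_pos'],s['tool_rot'],s['force'],s['q'])
im=ctrl.grab_frame('wrist')[:,:,::-1].copy()
c=ctrl.get_calibration('wrist');T=np.eye(4);T[:3,:3]=R.from_euler('xyz',s['tool_rot']).as_matrix();T[:3,3]=s['tool_pos']
M=np.linalg.inv(T@c['tool_from_camera']);c['R']=M[:3,:3];c['t']=M[:3,3]
p=[.5607,.0089,-.2882]
W=L2W(p,[(.058,.015,.09),(-.023,-.0488,.13),(.003,-.0488,.13),(-.023,-.0348,.13),(.003,-.0348,.13),(-.01,.0606,.09),(-.0745,.0406,.094)])
uv=proj(c,W);print(uv.round(0).tolist())
im=cv2.resize(im,None,fx=1.5,fy=1.5)
for u in uv: cv2.drawMarker(im,tuple(int(v*1.5) for v in u),(255,0,255),0,8)
cv2.imwrite('pics/w1.png',im)
```

```text
[ 0.5217004  -0.06788388  0.23851859] [ 3.14148118e+00 -1.37630519e-03  2.85073545e+00] [-0.25596029  1.14905105  0.17252107] [-1.29589996e-01  2.63220844e-01 -1.35706379e-01  1.17320965e+00
  3.31022897e-04  1.61267067e-01]
[[349.0, 242.0], [298.0, 181.0], [297.0, 210.0], [315.0, 181.0], [313.0, 209.0], [400.0, 182.0], [391.0, 117.0]]
```

View pics/w1.png

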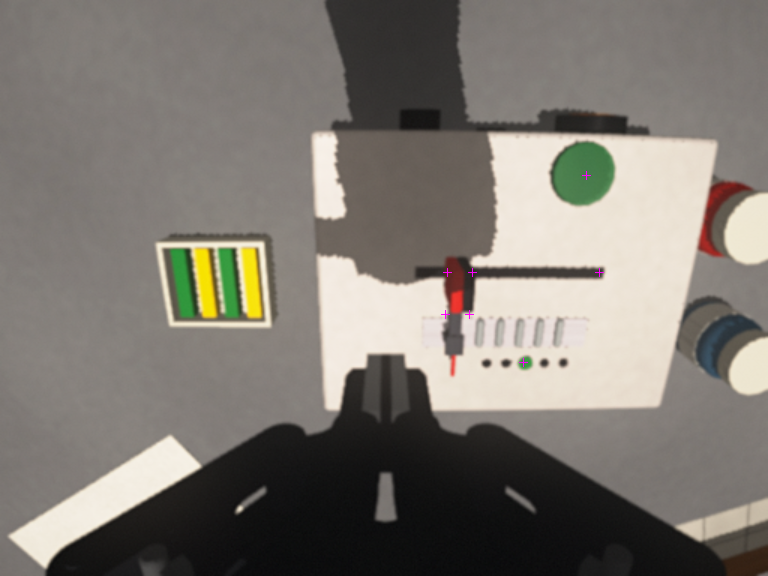

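The projection marks match the picture, with the paddle at (458,285), the green dot at (525,362) and the filter and jars clear. I go straight down behind the paddle.

>>> {"api": "send_rows", "payload": {
  "moves": [
    [-0.4,0,3.2,0,0,0,0],
    [0,0,3.2,0,0,0,0],
    [0,0,3.2,0,0,0,0],
    [0,0,3.0,0,0,0,0],
    [0,0,0,0,0,0,0]
  ]
}}

```text
clock: 2.4
tool_pos: [0.5195, -0.0655, 0.108]
tool_rot: [-3.14, -0.012, 2.856]
force: [-1.2, 0.0, 0.1]
grip_width: -0.0002
grip_force: 0.0
```

>>> {"api": "send_rows", "payload": {
  "moves": [
    [0,0.3,0,0,0,0,0],
    [0,0.3,0,0,0,0,0],
    [0,0.3,0,0,0,0,0],
    [0,0.3,0,0,0,0,0],
    [0,0,0,0,0,0,0]
  ]
}}

```text
clock: 2.82
tool_pos: [0.5303, -0.0557, 0.115]
tool_rot: [3.141, 0.003, 2.855]
force: [-0.2, 0.4, 0.2]
grip_width: 0.0001
grip_force: 0.0
```

>>> {"api": "send_rows", "payload": {
  "moves": [
    [0,0.2,0,0,0,0,0],
    [0,0.2,0,0,0,0,0],
    [0,0.2,0,0,0,0,0],
    [0,0.2,0,0,0,0,0],
    [0,0.2,0,0,0,0,0]
  ]
}}

```text
clock: 3.23
tool_pos: [0.5316, -0.0467, 0.1133]
tool_rot: [-3.142, -0.0, 2.854]
force: [1.0, -0.2, -0.4]
grip_width: 0.0005
grip_force: 0.0
```

>>> {"api": "send_rows", "payload": {
  "moves": [
    [0,0.15,0,0,0,0,0],
    [0,0.15,0,0,0,0,0],
    [0,0.15,0,0,0,0,0],
    [0,0.15,0,0,0,0,0],
    [0,0,0,0,0,0,0]
  ]
}}

```text
clock: 3.65
tool_pos: [0.5333, -0.0408, 0.1132]
tool_rot: [3.142, -0.0, 2.854]
force: [-0.5, 0.6, -0.9]
grip_width: 0.0
grip_force: 0.2
```

Run:
```python
from h import *
s=ctrl.sense();d=np.array(s['tool_pos'])[:2]-[.5607,.0089];print(s['tool_pos'],'ly',d@[.2842,.9588],'lx',d@[.9588,-.2842],'Fy',np.array(s['force'])[:2]@[.2842,.9588])
im=ctrl.grab_frame('wrist')[:,:,::-1][130:270,190:390]
cv2.imwrite('pics/w2.png',cv2.resize(im,None,fx=4,fy=4,interpolation=cv2.INTER_CUBIC))
```

```text
[ 0.533297   -0.04082412  0.11324701] ly -0.05546342120984795 lx -0.012142398844450397 Fy 0.47700385851777105
```

View pics/w2.png

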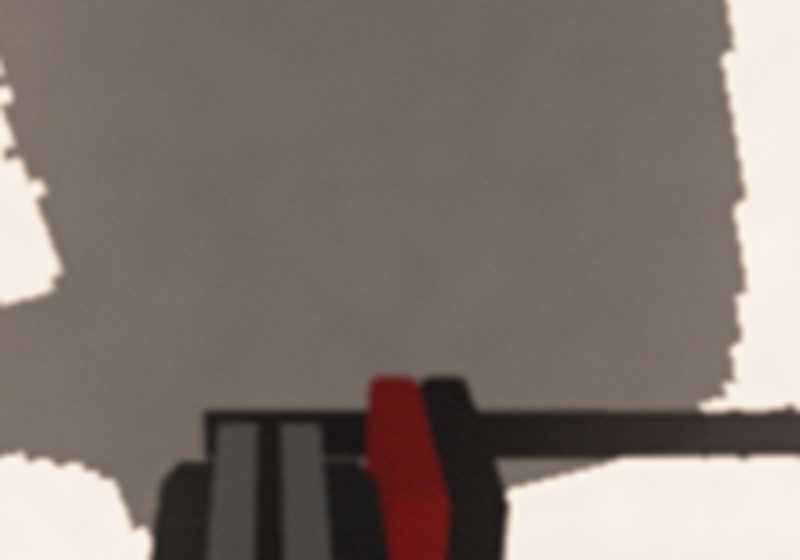

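The finger back is right at the red half (contact near (372,450)), and the black half is clear. I keep pushing slowly, reading the force.

>>> {"api": "send_rows", "payload": {
  "moves": [
    [0,0.15,0,0,0,0,0],
    [0,0.15,0,0,0,0,0],
    [0,0.1,0,0,0,0,0],
    [0,0.1,0,0,0,0,0]
  ]
}}

```text
clock: 4.03
tool_pos: [0.5347, -0.0362, 0.1133]
tool_rot: [-3.141, -0.0, 2.854]
force: [-0.4, -0.6, 0.2]
grip_width: 0.0001
grip_force: 0.5
```

>>> {"api": "send_rows", "payload": {
  "moves": [
    [0,0.1,0,0,0,0,0],
    [0,0.1,0,0,0,0,0]
  ]
}}

```text
clock: 4.2
tool_pos: [0.5353, -0.0343, 0.1133]
tool_rot: [-3.142, -0.0, 2.854]
force: [0.3, -1.1, -0.6]
grip_width: -0.0002
grip_force: 0.5
```

>>> {"api": "send_rows", "payload": {
  "moves": [
    [0,0.1,0,0,0,0,0],
    [0,0.1,0,0,0,0,0]
  ]
}}

```text
clock: 4.37
tool_pos: [0.5359, -0.0323, 0.1133]
tool_rot: [-3.142, 0.0, 2.854]
force: [0.2, -1.8, -0.6]
grip_width: 0.0003
grip_force: 0.7
```

>>> {"api": "send_rows", "payload": {
  "moves": [
    [0,0.1,0,0,0,0,0],
    [0,0,0,0,0,0,0]
  ]
}}

```text
clock: 4.53
tool_pos: [0.5359, -0.0318, 0.1133]
tool_rot: [-3.141, -0.0, 2.854]
force: [-1.3, -2.5, 0.2]
grip_width: 0.0
grip_force: 1.3
```

>>> {"api": "send_rows", "payload": {
  "moves": [
    [0,0.1,0,0,0,0,0],
    [0,0,0,0,0,0,0]
  ]
}}

```text
clock: 4.7
tool_pos: [0.536, -0.0312, 0.1133]
tool_rot: [-3.14, -0.0, 2.853]
force: [-1.2, -5.7, 0.6]
grip_width: 0.0002
grip_force: 2.5
```

>>> {"api": "send_rows", "payload": {
  "moves": [
    [0,0.1,0,0,0,0,0],
    [0,0,0,0,0,0,0]
  ]
}}

```text
clock: 4.87
tool_pos: [0.5365, -0.0297, 0.1133]
tool_rot: [-3.141, -0.0, 2.854]
force: [-0.8, -3.7, 0.6]
grip_width: 0.0001
grip_force: 1.8
```

>>> {"api": "send_rows", "payload": {
  "moves": [
    [0,0.1,0,0,0,0,0],
    [0,0,0,0,0,0,0]
  ]
}}

```text
clock: 5.03
tool_pos: [0.537, -0.0282, 0.1133]
tool_rot: [3.141, -0.0, 2.854]
force: [-0.6, -1.9, -0.2]
grip_width: -0.0003
grip_force: 1.1
```

>>> {"api": "send_rows", "payload": {
  "moves": [
    [0,0.1,0,0,0,0,0],
    [0,0,0,0,0,0,0]
  ]
}}

```text
clock: 5.2
tool_pos: [0.5373, -0.027, 0.1133]
tool_rot: [3.14, -0.0, 2.854]
force: [-1.0, -1.1, 0.4]
grip_width: 0.0003
grip_force: 0.6
```

>>> {"api": "send_rows", "payload": {
  "moves": [
    [0,0.1,0,0,0,0,0],
    [0,0,0,0,0,0,0]
  ]
}}

```text
clock: 5.37
tool_pos: [0.5377, -0.026, 0.1133]
tool_rot: [3.14, -0.0, 2.854]
force: [-0.5, 0.4, -0.6]
grip_width: -0.0002
grip_force: 0.3
```

>>> {"api": "send_rows", "payload": {
  "moves": [
    [0,0.1,0,0,0,0,0],
    [0,0,0,0,0,0,0]
  ]
}}

```text
clock: 5.53
tool_pos: [0.5381, -0.0251, 0.1133]
tool_rot: [3.141, 0.0, 2.854]
force: [-0.4, 0.4, -0.9]
grip_width: -0.0001
grip_force: 0.0
```

>>> {"api": "send_rows", "payload": {
  "moves": [
    [0,0.1,0,0,0,0,0],
    [0,0,0,0,0,0,0]
  ]
}}

```text
clock: 5.7
tool_pos: [0.5384, -0.0243, 0.1134]
tool_rot: [3.141, 0.0, 2.854]
force: [0.5, 0.7, 0.8]
grip_width: -0.0002
grip_force: 0.0
```

>>> {"api": "send_rows", "payload": {
  "moves": [
    [0,0.1,0,0,0,0,0],
    [0,0,0,0,0,0,0]
  ]
}}

```text
clock: 5.87
tool_pos: [0.5386, -0.0235, 0.1134]
tool_rot: [3.141, 0.0, 2.854]
force: [0.3, -0.8, -0.3]
grip_width: -0.0001
grip_force: 0.0
```

>>> {"api": "send_rows", "payload": {
  "moves": [
    [0,0.1,0,0,0,0,0],
    [0,0,0,0,0,0,0]
  ]
}}

```text
clock: 6.03
tool_pos: [0.5388, -0.0227, 0.1133]
tool_rot: [3.141, 0.0, 2.854]
force: [-0.5, 0.7, 0.7]
grip_width: -0.0
grip_force: 0.0
```

>>> {"api": "send_rows", "payload": {
  "moves": [
    [0,0.1,0,0,0,0,0],
    [0,0,0,0,0,0,0]
  ]
}}

```text
clock: 6.2
tool_pos: [0.539, -0.0217, 0.1133]
tool_rot: [3.141, 0.0, 2.854]
force: [-0.6, 0.8, -0.6]
grip_width: -0.0002
grip_force: 0.0
```

>>> {"api": "send_rows", "payload": {
  "moves": [
    [0,0.1,0,0,0,0,0],
    [0,0,0,0,0,0,0]
  ]
}}

```text
clock: 6.37
tool_pos: [0.5393, -0.0208, 0.1133]
tool_rot: [3.141, 0.0, 2.854]
force: [0.5, -0.1, 0.6]
grip_width: 0.0003
grip_force: 0.0
```

>>> {"api": "send_rows", "payload": {
  "moves": [
    [0,0.1,0,0,0,0,0],
    [0,0,0,0,0,0,0]
  ]
}}

```text
clock: 6.53
tool_pos: [0.5396, -0.0198, 0.1133]
tool_rot: [3.141, 0.0, 2.854]
force: [-0.6, -0.2, -0.9]
grip_width: -0.0001
grip_force: 0.0
```

>>> {"api": "send_rows", "payload": {
  "moves": [
    [0,0.1,0,0,0,0,0],
    [0,0,0,0,0,0,0]
  ]
}}

```text
clock: 6.7
tool_pos: [0.5398, -0.0191, 0.1133]
tool_rot: [-3.141, 0.0, 2.854]
force: [-0.8, 0.5, 0.1]
grip_width: -0.0001
grip_force: 0.3
```

Click 1 was felt: force peaked around t=4.7 and released at about 5.45, and contact returned at 6.7 with the lever at 0.037. On to click 2.

>>> {"api": "send_rows", "payload": {
  "moves": [
    [0,0.1,0,0,0,0,0],
    [0,0.1,0,0,0,0,0],
    [0,0,0,0,0,0,0]
  ]
}}

```text
clock: 6.95
tool_pos: [0.54, -0.018, 0.1133]
tool_rot: [-3.139, -0.0, 2.853]
force: [-1.6, -4.6, 1.7]
grip_width: 0.0
grip_force: 2.5
```

>>> {"api": "send_rows", "payload": {
  "moves": [
    [0,0.1,0,0,0,0,0],
    [0,0.1,0,0,0,0,0],
    [0,0,0,0,0,0,0]
  ]
}}

```text
clock: 7.2
tool_pos: [0.5408, -0.0151, 0.1133]
tool_rot: [3.141, -0.0, 2.854]
force: [-1.6, -2.8, 0.5]
grip_width: -0.0001
grip_force: 1.3
```

>>> {"api": "send_rows", "payload": {
  "moves": [
    [0,0.1,0,0,0,0,0],
    [0,0,0,0,0,0,0]
  ]
}}

```text
clock: 7.37
tool_pos: [0.5413, -0.0136, 0.1133]
tool_rot: [3.14, -0.0, 2.854]
force: [-1.4, -0.6, 0.5]
grip_width: -0.0
grip_force: 0.7
```

>>> {"api": "send_rows", "payload": {
  "moves": [
    [0,0.1,0,0,0,0,0],
    [0,0,0,0,0,0,0]
  ]
}}

```text
clock: 7.53
tool_pos: [0.5417, -0.0126, 0.1133]
tool_rot: [3.14, -0.0, 2.854]
force: [-0.9, -1.1, 0.3]
grip_width: -0.0
grip_force: 0.3
```

>>> {"api": "send_rows", "payload": {
  "moves": [
    [0,0.1,0,0,0,0,0],
    [0,0,0,0,0,0,0]
  ]
}}

```text
clock: 7.7
tool_pos: [0.5421, -0.0117, 0.1133]
tool_rot: [3.141, 0.0, 2.854]
force: [-0.1, -1.2, 0.4]
grip_width: 0.0002
grip_force: 0.0
```

>>> {"api": "send_rows", "payload": {
  "moves": [
    [0,0.1,0,0,0,0,0],
    [0,0,0,0,0,0,0]
  ]
}}

```text
clock: 7.87
tool_pos: [0.5424, -0.0109, 0.1133]
tool_rot: [3.141, 0.0, 2.854]
force: [0.0, -0.3, -0.0]
grip_width: 0.0
grip_force: 0.0
```

>>> {"api": "send_rows", "payload": {
  "moves": [
    [0,0.1,0,0,0,0,0],
    [0,0,0,0,0,0,0]
  ]
}}

```text
clock: 8.03
tool_pos: [0.5425, -0.0101, 0.1133]
tool_rot: [3.141, 0.0, 2.854]
force: [0.5, 0.4, 0.2]
grip_width: 0.0002
grip_force: 0.0
```

Click 2 was felt at Y≈−0.012, as predicted. I expect re-contact near −0.006 and click 3 near +0.001.

>>> {"api": "send_rows", "payload": {
  "moves": [
    [0,0.1,0,0,0,0,0],
    [0,0.1,0,0,0,0,0],
    [0,0.1,0,0,0,0,0],
    [0,0,0,0,0,0,0]
  ]
}}

```text
clock: 8.37
tool_pos: [0.5433, -0.0073, 0.1133]
tool_rot: [3.141, 0.0, 2.854]
force: [-0.4, 0.4, 0.3]
grip_width: -0.0002
grip_force: 0.0
```

>>> {"api": "send_rows", "payload": {
  "moves": [
    [0,0.1,0,0,0,0,0],
    [0,0.1,0,0,0,0,0],
    [0,0,0,0,0,0,0]
  ]
}}

```text
clock: 8.62
tool_pos: [0.5437, -0.0056, 0.1133]
tool_rot: [-3.141, -0.0, 2.854]
force: [0.5, -0.6, 0.3]
grip_width: 0.0002
grip_force: 0.2
```

>>> {"api": "send_rows", "payload": {
  "moves": [
    [0,0.1,0,0,0,0,0],
    [0,0.1,0,0,0,0,0],
    [0,0,0,0,0,0,0]
  ]
}}

```text
clock: 8.87
tool_pos: [0.5439, -0.0045, 0.1133]
tool_rot: [-3.139, -0.0, 2.853]
force: [-0.9, -5.1, 1.7]
grip_width: 0.0002
grip_force: 2.5
```

>>> {"api": "send_rows", "payload": {
  "moves": [
    [0,0.1,0,0,0,0,0],
    [0,0,0,0,0,0,0]
  ]
}}

```text
clock: 9.03
tool_pos: [0.5444, -0.0032, 0.1133]
tool_rot: [-3.141, -0.0, 2.853]
force: [-1.2, -3.2, 0.9]
grip_width: 0.0002
grip_force: 2.0
```

>>> {"api": "send_rows", "payload": {
  "moves": [
    [0,0.1,0,0,0,0,0],
    [0,0,0,0,0,0,0]
  ]
}}

```text
clock: 9.2
tool_pos: [0.5449, -0.0015, 0.1133]
tool_rot: [3.141, -0.0, 2.854]
force: [-1.2, -1.7, 0.8]
grip_width: -0.0002
grip_force: 1.2
```

>>> {"api": "send_rows", "payload": {
  "moves": [
    [0,0.1,0,0,0,0,0],
    [0,0,0,0,0,0,0]
  ]
}}

```text
clock: 9.37
tool_pos: [0.5453, -0.0001, 0.1133]
tool_rot: [3.14, -0.0, 2.854]
force: [-0.4, -1.3, 0.4]
grip_width: 0.0002
grip_force: 0.6
```

>>> {"api": "send_rows", "payload": {
  "moves": [
    [0,0.1,0,0,0,0,0],
    [0,0,0,0,0,0,0]
  ]
}}

```text
clock: 9.53
tool_pos: [0.5456, 0.0009, 0.1132]
tool_rot: [3.14, -0.0, 2.854]
force: [-0.7, -0.6, -0.0]
grip_width: 0.0002
grip_force: 0.3
```

>>> {"api": "send_rows", "payload": {
  "moves": [
    [0,0.1,0,0,0,0,0],
    [0,0,0,0,0,0,0],
    [0,0,0,0,0,0,0]
  ]
}}

```text
clock: 9.78
tool_pos: [0.5461, 0.0016, 0.1133]
tool_rot: [3.141, 0.0, 2.854]
force: [0.4, 0.6, -0.4]
grip_width: 0.0001
grip_force: 0.0
```

Pad force is gone, so click 3 has happened. I add 1 mm of safe margin (contact would only return at +0.0077), then back off and up.

>>> {"api": "send_rows", "payload": {
  "moves": [
    [0,0.1,0,0,0,0,0],
    [0,0,0,0,0,0,0],
    [0,0,0,0,0,0,0]
  ]
}}

```text
clock: 10.03
tool_pos: [0.5462, 0.0023, 0.1133]
tool_rot: [3.141, 0.0, 2.854]
force: [0.5, 0.4, -0.1]
grip_width: 0.0001
grip_force: 0.0
```

>>> {"api": "send_rows", "payload": {
  "moves": [
    [0,-0.8,0,0,0,0,0],
    [0,-1,0,0,0,0,0],
    [0,-1.5,0,0,0,0,0],
    [0,-1,0,0,0,0,0],
    [0,0,0,0,0,0,0]
  ]
}}

```text
clock: 10.45
tool_pos: [0.5328, -0.0413, 0.1133]
tool_rot: [-3.141, -0.001, 2.851]
force: [-0.3, 0.6, 1.1]
grip_width: 0.0003
grip_force: 0.0
```

>>> {"api": "send_rows", "payload": {
  "moves": [
    [0,0,-3,0,0,0,0],
    [0,0,-3,0,0,0,0],
    [0,0,-3,0,0,0,0],
    [0,0,-3,0,0,0,0],
    [0,0,0,0,0,0,0]
  ]
}}

```text
clock: 10.87
tool_pos: [0.5373, -0.0394, 0.2396]
tool_rot: [3.139, 0.011, 2.853]
force: [1.3, -0.8, -0.3]
grip_width: 0.0002
grip_force: 0.0
```

Run:
```python
from h import *
a=ctrl.grab_frame('wrist')[:,:,::-1][60:300,150:500]
cv2.imwrite('pics/w3.png',cv2.resize(a,None,fx=2.2,fy=2.2,interpolation=cv2.INTER_CUBIC))
```

```text
(no output)
```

View pics/w3.png

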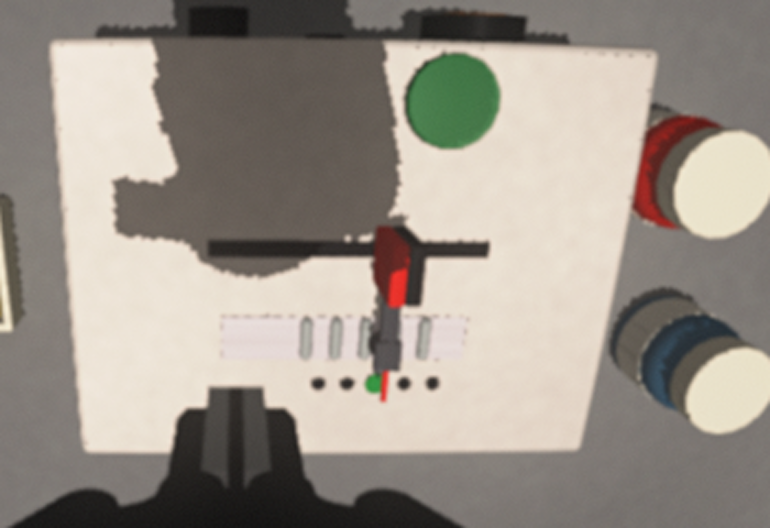

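The pointer (384,385) stands over the green dot (374,384), and the small offset is parallax from its height. The roller sits behind the third ridge and the bystanders are undisturbed.

```bash
python3 -c "
from rig import ctrl
print(ctrl.job_done())"
```

```text
the job is handed in; nothing more can be done
None
```

The lever is settled in the third click stop (green dot), pushed there by the backs of the closed fingers over three felt clicks; the arm is backed off clear, no bystander was touched, and the job was handed in at about 11 s.

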